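# Unfold the crank of a lift stand and wind up the green dish

## Task

Two identical hand-cranked lift stands are on the bench. On the one that carries the green dish, swing the folded crank handle up and out until it snaps over and stays latched upright, then use it to wind the handwheel counterclockwise (seen from above) to its stop, so that the deck rises fully with the dish still sitting level on it, and let go. Leave the crank of the other stand folded.

Things in the scene. Friction and masses are not known exactly. Their poses are not given: they have to be found in the camera images.
- stand_1: Lift stand with the green dish, fixed. Grey base 300 x 170 x 16 mm; at one end a level steel handwheel (120 mm diameter, top at 60 mm), at the other a round steel deck (116 mm). Origin: on the bench, on the wheel's vertical axis; x points to the deck (centre at x = 145 mm; top at 75 mm down, 120 mm up), z up.
- crank_1 (a joint): Folding crank on its wheel, rad. Hinge: level, tangential, 62 mm from the wheel's axis, 95 mm above the bench. 0 = folded inwards, ball over the hub; pi/2 upright; 1.75 = stop, leaning 10 degrees out. An over-centre spring (centre 0.95) snaps it to either end: 3 N at the ball to lift; latched at the stop. Folded, its red tail lies between 2 fixed prongs (tops at 104 mm) and locks the wheel.
- knob_1 (a point): Centre of the black ball (26 mm) on that crank, 58 mm from its hinge; rod 11 mm thick. Folded: 95 mm above the bench, 35 mm above the wheel, free to be pinched from above, fingers closing along the hinge axis, and pivots in them as it is swung up. Latched: 152 mm up, 72 mm from the wheel's axis. It spins freely on the rod, so the hand need not turn with the wheel.
- wheel_1 (a joint): That stand's handwheel, rad, counterclockwise from above positive: 0 at the start, stop at 2.1 (deck 45 mm higher). At value w the crank's hinge stands in the direction 120 degrees + w, counterclockwise from the stand's x, seen from the wheel's axis. Takes 2 to 3 N at the knob and stays where it is left. Locked while the crank is folded.
- dish_center (a point): Centre, half-way up, of the green dish (94 mm diameter, 22 mm high), loose on that stand's deck inside a low rim.
- crank_2 (a joint): Folding crank of the other stand, the one that carries a pale, whitish petri dish; same build and meaning as crank_1. To be left folded (0).
Mind the look-alikes: they are no part of the job. What is meant by the part that bears dish_center is not orange, red or yellow, and is the larger of those in its own colour.

How it is judged:
By the outcome, as a careful person would: the job done as asked, in the order asked, and still so for the second after the job is handed in, with the robot touching nothing.
It also fails if it takes over 38 s, if anything falls off the work surface, if the arm or the gripper's body presses on something with over 40 N, if the wrist force passes 120 N, or if a joint passes its speed limit or range.

## Robot

A 7-joint arm with a two-finger parallel gripper is mounted at the origin on a cart in front of the work surface, level with it; the furniture and walls round the work are solid. World frame = base frame: x ahead of the robot, y to its left, z up, the work surface at z = 0. Lengths are in m, angles in rad, forces in N, time in s.
With the tool pointing down it reaches from about 0.35 to 0.9 m from the base axis. Payload 7.2 kg.
Tool frame: the origin (TCP) lies midway between the tips of the shut fingers; the grasp point (between the pads) lies 19 mm behind it; z points along the fingers, y is the line along which they close (so a half turn about z gives the same grasp; the last joint's range is limited). The gripper opens to 88 mm and grips with 3 to 60 N. Pads are 20 mm wide; open, the fingers measure 115 mm over their backs; the gripper's body (75 mm by 178 mm) begins 61 mm behind the grasp point.
Start: joints at [-1.265, 0.411, -0.013, 1.596, 0.006, 1.134, -0.082], TCP at [0.228, 0.582, 0.223] pointing down, gripper open.
Joint ranges: [-2.95, 2.95], [-0.29, 1.99], [-1.47, 1.44], [0.14, 2.54], [-1.03, 4.17], [0.13, 1.85], [-2.86, 2.86]. Speed limits (rad/s): [2.39, 2.39, 3.01, 3.01, 3.14, 3.14, 3.14].

## Interface

Orientations are given as a rotation vector (axis times angle).
In Python, from bench import manip gives the robot as it stands.
- The arm moves only by the tool carry_out, never from a script. Its argument "moves" is a list that holds one entry, the list of rows, each a list of 7 numbers: the shift along the tool's x, y, z scaled (see below), then the turn, a rotation vector about the tool's x, y, z scaled (see below), then the closure, from -1 (fully open) to 1 (shut). In form: [[[dx, dy, dz, rx, ry, rz, fingers], ...]]. A call has 1 to 8 rows; each row shifts and turns the commanded pose from where the row before left it, along the tool's axes as they then stand; what a row does not reach is not made up. The controller multiplies each number of a shift by 0.03 m and each number of a turn by 0.1 rad. A row lasts 1/12 s, in which the tool goes at most 41.7 mm and 7.16 degrees, less where a joint would pass 70% of its speed; a pose out of reach is approached as far as the arm can. A call with a number of a shift or a turn outside -1 to 1 is refused whole. A call with a gripper value outside its range is refused whole. The fingers move at their own pace and stop on an object; "force" is the grip in N (left out, the last holds). Time passes only in rows, so rows that do not move let the fingers close. It gives the time, the measured TCP pose, the force, the opening and the grip force at its end, in the units of the state.
- manip.read_state(): the state, without advancing time (a new reading comes with each control period).
- manip.camera(name): name is "side" or "top"; returns a dict with "pixels" (420x560x3 uint8, red, green, blue), "mtx" (3x3 intrinsics, pixels), "rvec" (rotation vector, rad) and "tvec" (3), from world to camera coordinates, as OpenCV has them. Camera axes: x right, y down, z forward; pixel columns grow to the right and rows downward; lengths in m; the calibration is good to about 2 mm. A picture is of the moment at which its call begins. There is no depth.
- manip.sign_off(): hands the job in; it is judged then, once.
The state is a dict: "clock": time; "q": joint angles; "joint_vel": joint speeds; "tau": joint torques, N m; "tcp_pos": TCP position; "tool_rot": TCP orientation; "force": force on the tool from outside, world axes, zero at the start; "ft_torque": the same for the moment, N m; "width": opening from 0.0 (shut) to 1.0 (fully open); "grip_force": force on a finger pad.
Only numpy, scipy, OpenCV 4.12 (cv2) and the standard library are available. Lean on these libraries where they do the work, as an engineer would, in place of code of your own. Each camera call takes 0.05 s, during which the arm holds its last target. There are 200 camera calls.

## Working session

There is one attempt and no reset: what is moved stays moved. The work goes in short steps, Python scripts to look and compute and a tool call to move; the robot and the scene stay as the last step left them, time stands still between calls to the robot, and variables do not carry over. Pictures are saved under pics/ and viewed, at most 10 in all, crops included, and the job is handed in when it is done.

Besides the shell and the picture viewer there is one more tool, called after "Request:" as name(argument=value, ...), one argument or row to a line, values as JSON. carry_out: Moves the arm, as the interface text tells. Shifts and turns lie within -1 to 1; 1 stands for 0.03 m of shift or 0.1 rad of turn. Its arguments: {"type":"object","properties":{"moves":{"type":"array","items":{"type":"array","items":{"type":"array","items":{"type":"number"}}}},"force":{"type":"number"}},"required":["moves"]}

```bash
mkdir -p pics
python3 - <<'E'
from bench import manip
import cv2
for n in("top","side"):
    c=manip.camera(n); cv2.imwrite(f"pics/{n}0.png",c["pixels"][:,:,::-1])
    print(n,c["mtx"].tolist(),c["rvec"],c["tvec"])
s=manip.read_state(); print(s)
E
```

```text
top [[419.3651902228772, 0.0, 284.33487127670577], [0.0, 419.3651902228772, 204.95683388955808], [0.0, 0.0, 1.0]] [ 2.20667259 -2.14862825  0.10502182] [0.09116415 0.53073723 1.06987651]
side [[488.78616040278405, 0.0, 285.23758392079486], [0.0, 488.78616040278405, 208.19000204115633], [0.0, 0.0, 1.0]] [ 0.23347796 -2.79487199  1.30567831] [0.53304442 0.07038627 1.02416541]
{'clock': 0.1, 'q': array([-1.26520451,  0.41184866, -0.01272688,  1.59696147,  0.00558853,
        1.13430309, -0.0822028 ]), 'joint_vel': array([-0.00233687, -0.00132796, -0.00057351, -0.00271146, -0.00166659,
       -0.00130555,  0.00020561]), 'tau': array([ 3.21533778e-03, -5.89097393e+01,  6.44109584e-01, -2.91716516e+01,
       -5.38049592e-02,  1.43438304e-02,  8.58107569e-05]), 'tcp_pos': array([0.2280731 , 0.58140246, 0.22187472]), 'tool_rot': array([-5.83656832e-01, -3.08670695e+00,  2.31388861e-03]), 'force': array([ 0.45433004,  0.14669262, -0.11161839]), 'ft_torque': array([-0.00715254,  0.054495  , -0.04581372]), 'grip_force': 0.0, 'width': 0.9984028974826364}
```

View pics/top0.png

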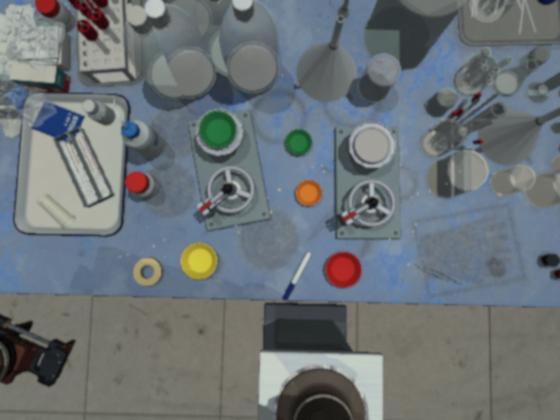

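View pics/side0.png

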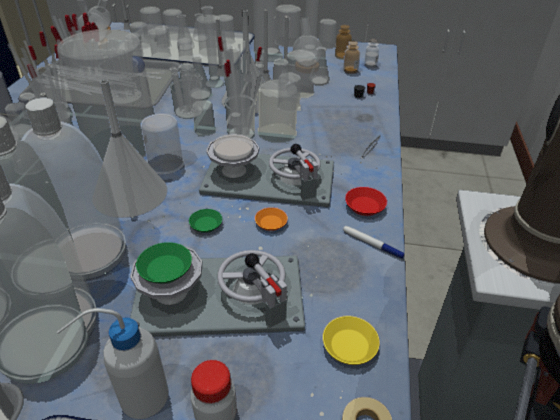

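Top view: the green-dish stand has its dish at about (218,130) and ball at (228,188), with the red tail near (207,208). Side view: ball at about (253,261), dish at (165,265). The small green dish at (298,143) is the look-alike.

```bash
cat > h.py <<'E'
import cv2, numpy as np
from bench import manip
def cam(n):
    c=manip.camera(n); R=cv2.Rodrigues(c["rvec"])[0]; return c,R,-R.T@c["tvec"]
def ray(C,uv):
    c,R,o=C; d=R.T@np.linalg.inv(c["mtx"])@[uv[0],uv[1],1]; return o,d/np.linalg.norm(d)
def plane(C,uv,z):
    o,d=ray(C,uv); return o+d*(z-o[2])/d[2]
def tri(C1,u1,C2,u2):
    o1,d1=ray(C1,u1);o2,d2=ray(C2,u2)
    s=np.linalg.lstsq(np.c_[d1,-d2],o2-o1,rcond=None)[0]
    a=o1+d1*s[0];b=o2+d2*s[1]; return (a+b)/2,np.linalg.norm(a-b)
def blob(C,fn,near,r):
    p=C[0]["pixels"]; hsv=cv2.cvtColor(p,cv2.COLOR_RGB2HSV).astype(int)
    m=fn(hsv[...,0],hsv[...,1],hsv[...,2]).astype(np.uint8)
    w=np.zeros_like(m); cv2.circle(w,near,r,1,-1); m=m&w
    n,l,st,ce=cv2.connectedComponentsWithStats(m)
    k=1+np.argmax(st[1:,4]); return ce[k],st[k]
green=lambda h,s,v:(h>45)&(h<80)&(s>130)
black=lambda h,s,v:(v<50)
red=lambda h,s,v:((h<8)|(h>172))&(s>150)
E
python3 - <<'E'
from h import *
T,S=cam("top"),cam("side")
for nm,f,a,b,r,z in(("dish",green,(218,130),(165,265),35,.094),("ball",black,(228,188),(253,261),14,.095),("tail",red,(207,208),(272,284),18,.095)):
    u,su=blob(T,f,a,r);v,sv=blob(S,f,b,r)
    print(nm,u.round(1),su,v.round(1),sv,plane(T,u,z).round(4),plane(S,v,z).round(4),*tri(T,u,S,v))
for n,C,b in(("t",T,(175,90,110,150)),("s",S,(120,230,200,110))):
    x,y,w,h=b; cv2.imwrite(f"pics/{n}1.png",cv2.resize(C[0]["pixels"][y:y+h,x:x+w,::-1],None,fx=4,fy=4,interpolation=cv2.INTER_CUBIC))
E
```

```text
dish [217.2 129.3] [200 112  36  35 971] [163.5 262.4] [ 136  243   55   40 1723] [0.7053 0.2767 0.094 ] [0.7069 0.2774 0.094 ] [0.70630563 0.27696436 0.0933952 ] 0.001635672164993324
ball [227.2 188.8] [222 185  11   9  75] [251.4 260.2] [245 254  14  16 148] [0.5576 0.2461 0.095 ] [0.5611 0.2472 0.095 ] [0.55951079 0.24644526 0.09410773] 0.003586551606114565
tail [205.1 206.2] [200 202  10   9  27] [274.2 286. ] [267 277  14  19  95] [0.5134 0.2982 0.095 ] [0.5128 0.2972 0.095 ] [0.51300537 0.29800738 0.09600104] 0.0007077237369748066
```

View pics/t1.png

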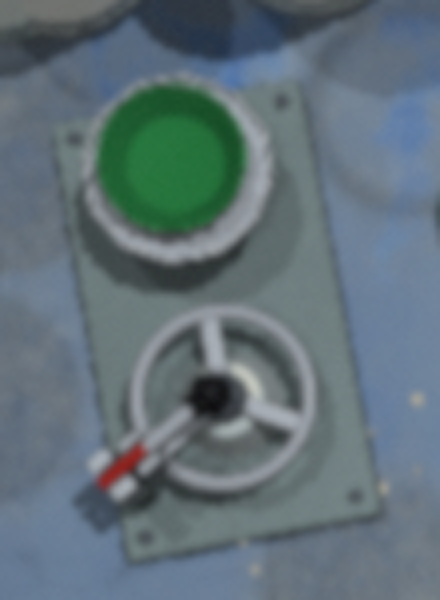

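The crop shows the base corners at crop (55,130), (300,85), (380,515) and (128,560), and the ball over the hub with its crank running to the lower left. I'll check the stand's yaw against those corners and start with the turn.

Run:
```python
from h import *
T=cam("top")
P=[plane(T,(175+a/4-.375,90+b/4-.375),.016)[:2] for a,b in((55,130),(300,85),(380,515),(128,560))]
P=np.array(P); print(P.round(4)); ang=lambda v:np.degrees(np.arctan2(v[1],v[0])).round(1)
print(ang(P[0]-P[3]),ang(P[1]-P[2]),ang(P[0]-P[1])-90,ang(P[3]-P[2])-90,np.linalg.norm(P[0]-P[3]),np.linalg.norm(P[0]-P[1]),P.mean(0))
```

```text
[[0.7439 0.3672]
 [0.7793 0.2049]
 [0.4925 0.1428]
 [0.4588 0.3062]]
12.1 12.2 12.299999999999997 11.700000000000003 0.29156101857039224 0.16613689724441566 [0.61861296 0.25526031]
```

Request:
carry_out(
  moves=[
    [[-0.3,0,0,0,0,0.9,-0.2],[-0.5,0,0,0,0,0.9,-0.2],[-0.6,0,0,0,0,0.9,-0.2],[-0.7,0,0,0,0,0.9,-0.2],[-0.8,0,0,0,0,0.9,-0.2],[-0.8,0,0,0,0,0,-0.2],[-0.8,0,0,0,0,0,-0.2],[-0.8,0,0,0,0,0,-0.2]],
  ],
  force=25,
)

```text
clock: 0.92
tcp_pos: [0.3495, 0.48, 0.2225]
tool_rot: [1.258, 2.879, -0.0]
force: [0.5, 1.0, 0.2]
width: 0.597
grip_force: 0.0
```

Request:
carry_out(
  moves=[
    [[-1,0,0,0,0,0,-0.2],[-1,0,0,0,0,0,-0.2],[-1,0,0,0,0,0,-0.2],[-1,0,0,0,0,0,-0.2],[-1,0,0,0,0,0,-0.2],[-1,0,0,0,0,0,-0.2],[-1,0,0,0,0,0,-0.2],[-1,0,0,0,0,0,-0.2]],
  ],
)

```text
clock: 1.58
tcp_pos: [0.5127, 0.3036, 0.2227]
tool_rot: [-1.258, -2.879, -0.0]
force: [0.4, 0.5, 0.5]
width: 0.601
grip_force: 0.0
```

Request:
carry_out(
  moves=[
    [[-0.8,0,0.3,0,0,0,-0.2],[-0.7,0,0.6,0,0,0,-0.2],[-0.5,0,0.5,0,0,0,-0.2],[0,0,0.3,0,0,0,-0.2],[0,0,0,0,0,0,-0.2],[0,0,0,0,0,0,-0.2]],
  ],
)

```text
clock: 2.08
tcp_pos: [0.5517, 0.2618, 0.1714]
tool_rot: [-1.256, -2.878, 0.001]
force: [-0.5, -0.1, -0.2]
width: 0.6
grip_force: 0.0
```

Request:
carry_out(
  moves=[
    [[-0.3,-0.1,0.5,0,0,0,-0.2],[-0.25,-0.06,0.6,0,0,0,-0.2],[0,0,0.4,0,0,0,-0.2],[0,0,0,0,0,0,-0.2],[0,0,0,0,0,0,-0.2]],
  ],
)

```text
clock: 2.5
tcp_pos: [0.5597, 0.2468, 0.1268]
tool_rot: [-1.255, -2.879, -0.0]
force: [-0.1, -0.7, 0.1]
width: 0.6
grip_force: 0.0
```

Run:
```python
from h import *
print(manip.read_state()["tcp_pos"])
S=cam("side")
cv2.imwrite("pics/s2.png",cv2.resize(S[0]["pixels"][130:340,120:400,::-1],None,fx=2.5,fy=2.5,interpolation=cv2.INTER_CUBIC))
```

```text
[0.55965229 0.24675389 0.12684122]
```

View pics/s2.png

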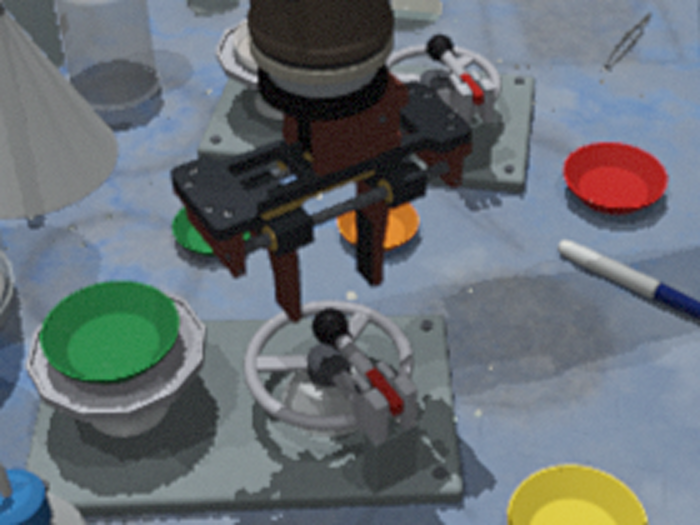

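The tips at crop (290,315) and (370,283) straddle the ball at (330,325). I'll go down and pinch.

Request:
carry_out(
  moves=[
    [[0,0,0.5,0,0,0,-0.2],[0,0,0.6,0,0,0,-0.2],[0,0,0.5,0,0,0,-0.2],[0,0,0.1,0,0,0,-0.2],[0,0,0,0,0,0,-0.2],[0,0,0,0,0,0,1],[0,0,0,0,0,0,1],[0,0,0,0,0,0,1]],
  ],
  force=25,
)

```text
clock: 3.22
tcp_pos: [0.5611, 0.2458, 0.0769]
tool_rot: [1.257, 2.878, 0.003]
force: [0.1, -0.2, 0.4]
width: 0.412
grip_force: 0.0
```

Request:
carry_out(
  moves=[
    [[0,0,0,0,0,0,1],[0,0,0,0,0,0,1]],
  ],
)

```text
clock: 3.38
tcp_pos: [0.5608, 0.2456, 0.0763]
tool_rot: [1.258, 2.878, 0.002]
force: [0.2, 0.6, 1.9]
width: 0.276
grip_force: 25.0
```

Request:
carry_out(
  moves=[
    [[0.03,0,-0.34,0,0,0,1],[0.09,0,-0.33,0,0,0,1],[0.14,0,-0.31,0,0,0,1],[0.19,0,-0.28,0,0,0,1],[0,0,0,0,0,0,1]],
  ],
)

```text
clock: 3.8
tcp_pos: [0.5512, 0.2564, 0.1159]
tool_rot: [1.256, 2.879, 0.003]
force: [1.5, -1.2, 1.3]
width: 0.279
grip_force: 25.0
```

Request:
carry_out(
  moves=[
    [[0.24,0,-0.24,0,0,0,1],[0.28,0,-0.19,0,0,0,1],[0.31,0,-0.14,0,0,0,1],[0.33,0,-0.09,0,0,0,1],[0.34,0,-0.03,0,0,0,1],[0.34,0,0.03,0,0,0,1],[0,0,0,0,0,0,1],[0,0,0,0,0,0,1]],
  ],
)

```text
clock: 4.47
tcp_pos: [0.5124, 0.2979, 0.1335]
tool_rot: [-1.253, -2.879, -0.002]
force: [1.1, 1.5, 7.7]
width: 0.283
grip_force: 25.0
```

Run:
```python
from h import *
s=manip.read_state(); print(s["q"].round(2),s["force"])
S=cam("side")
cv2.imwrite("pics/s3.png",cv2.resize(S[0]["pixels"][130:340,120:400,::-1],None,fx=2.5,fy=2.5,interpolation=cv2.INTER_CUBIC))
```

```text
[-0.76  0.45  0.21  1.78 -0.12  0.92  0.24] [1.1031566  1.46901351 7.67309545]
```

View pics/s3.png

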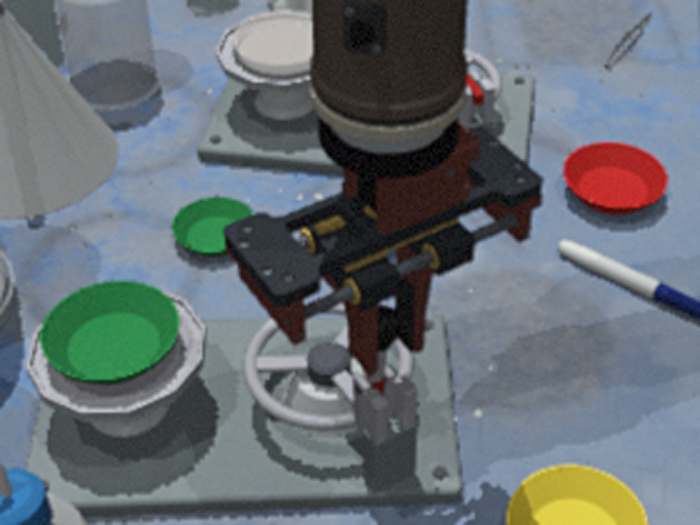

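The crank is up, with the ball between the fingers at about crop (385,325), and the reach matches the stop. Next I'll wind along the arc with the hand at a fixed orientation.

Request:
carry_out(
  moves=[
    [[-0.01,-0.24,0,0,0,0,1],[-0.04,-0.24,0,0,0,0,1],[-0.06,-0.23,0,0,0,0,1],[-0.08,-0.23,0,0,0,0,1],[-0.1,-0.22,0,0,0,0,1],[-0.13,-0.2,0,0,0,0,1],[-0.14,-0.19,0,0,0,0,1],[0,0,0,0,0,0,1]],
  ],
)

```text
clock: 5.18
tcp_pos: [0.4906, 0.2512, 0.1334]
tool_rot: [-1.258, -2.878, -0.0]
force: [1.0, 0.5, 5.2]
width: 0.28
grip_force: 25.0
```

Request:
carry_out(
  moves=[
    [[-0.16,-0.18,0,0,0,0,1],[-0.18,-0.16,0,0,0,0,1],[-0.2,-0.14,0,0,0,0,1],[-0.21,-0.12,0,0,0,0,1],[-0.22,-0.1,0,0,0,0,1],[-0.23,-0.08,0,0,0,0,1],[-0.23,-0.05,0,0,0,0,1],[0,0,0,0,0,0,1]],
  ],
)

```text
clock: 5.85
tcp_pos: [0.5019, 0.203, 0.1331]
tool_rot: [-1.259, -2.878, 0.0]
force: [2.8, 1.0, 3.5]
width: 0.286
grip_force: 25.0
```

Request:
carry_out(
  moves=[
    [[-0.24,-0.03,0,0,0,0,1],[-0.24,0,0,0,0,0,1],[-0.24,0.02,0,0,0,0,1],[-0.24,0.04,0,0,0,0,1],[-0.23,0.07,0,0,0,0,1],[-0.22,0.09,0,0,0,0,1],[-0.21,0.11,0,0,0,0,1],[0,0,0,0,0,0,1]],
  ],
)

```text
clock: 6.52
tcp_pos: [0.5393, 0.1764, 0.1326]
tool_rot: [-1.253, -2.874, 0.0]
force: [-4.9, 8.8, 6.7]
width: 0.281
grip_force: 25.0
```

Request:
carry_out(
  moves=[
    [[-0.1,0.06,0,0,0,0,1],[-0.1,0.07,0,0,0,0,1],[0,0,0,0,0,0,1],[0,0,0,0,0,0,1]],
  ],
)

```text
clock: 6.85
tcp_pos: [0.541, 0.1753, 0.1321]
tool_rot: [-1.247, -2.868, 0.007]
force: [-21.3, 9.1, 16.2]
width: 0.281
grip_force: 25.0
```

Run:
```python
from h import *
T,S=cam("top"),cam("side")
u,_=blob(T,green,(218,125),40);v,_=blob(S,green,(165,245),45)
print(u,v,*tri(T,u,S,v))
cv2.imwrite("pics/s4.png",cv2.resize(S[0]["pixels"][130:340,120:400,::-1],None,fx=2.5,fy=2.5,interpolation=cv2.INTER_CUBIC))
```

```text
[214.28629857 122.92433538] [159.54504757 243.31113598] [0.70793878 0.27693733 0.13840723] 0.001199933774580314
```

View pics/s4.png

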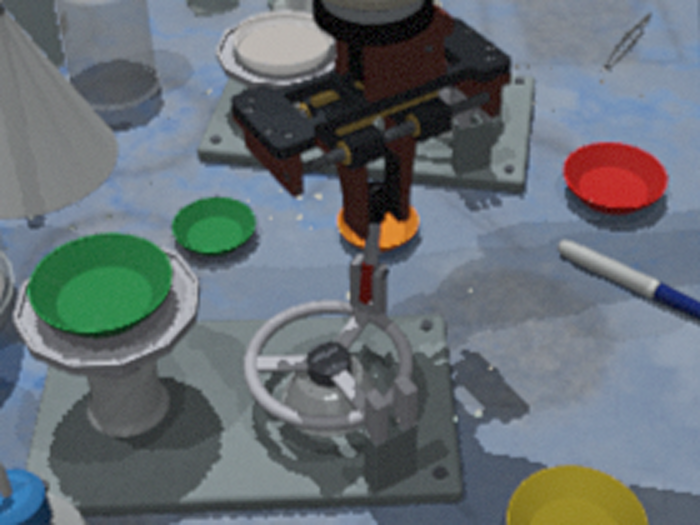

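The green dish is at crop (100,285), level and 45 mm higher. The reaction force confirms the stop. I'll ease off, open and go up.

Request:
carry_out(
  moves=[
    [[0.13,-0.08,0,0,0,0,1],[0,0,0,0,0,0,1],[0,0,0,0,0,0,0],[0,0,0,0,0,0,-0.3],[0,0,0,0,0,0,-0.3],[0,0,0,0,0,0,-0.3],[0,0,0,0,0,0,-0.3],[0,0,0,0,0,0,-0.3]],
  ],
)

```text
clock: 7.62
tcp_pos: [0.5441, 0.1729, 0.133]
tool_rot: [-1.259, -2.878, 0.001]
force: [-0.4, 0.2, -0.2]
width: 0.646
grip_force: 0.0
```

Request:
carry_out(
  moves=[
    [[0,0,-0.3,0,0,0,-0.3],[0,0,-0.6,0,0,0,-0.3],[0,0,-0.7,0,0,0,-0.3],[0,0,-0.7,0,0,0,-0.3],[0,0,-0.6,0,0,0,-0.3],[0,0,-0.4,0,0,0,-0.3],[0,0,0,0,0,0,-0.3],[0,0,0,0,0,0,-0.3]],
  ],
)

```text
clock: 8.28
tcp_pos: [0.5444, 0.1734, 0.233]
tool_rot: [1.257, 2.878, 0.002]
force: [-0.0, 0.5, -0.2]
width: 0.652
grip_force: 0.0
```

Run:
```python
from h import *
T,S=cam("top"),cam("side")
u,_=blob(T,green,(218,125),40);v,_=blob(S,green,(165,245),45)
print(*tri(T,u,S,v),manip.read_state()["force"])
cv2.imwrite("pics/s5.png",cv2.resize(S[0]["pixels"][130:340,120:400,::-1],None,fx=2.5,fy=2.5,interpolation=cv2.INTER_CUBIC))
```

```text
[0.71774027 0.28001513 0.14328519] 0.02366002666024336 [-0.18631829  0.52009716 -0.66494423]
```

View pics/s5.png

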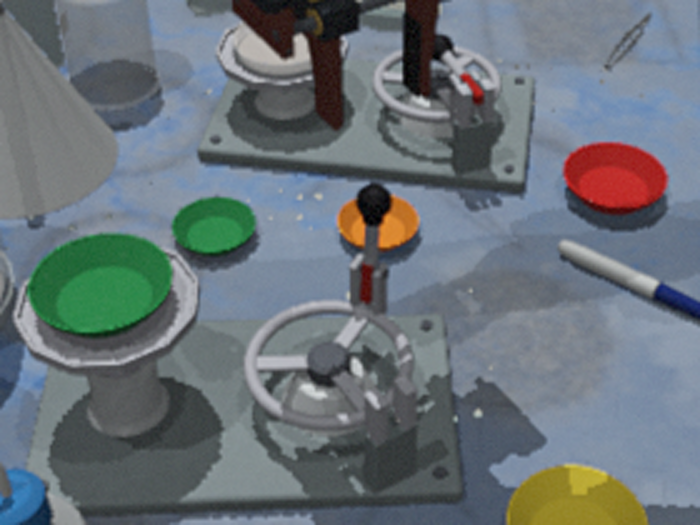

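The crank at crop (373,200) is free of the hand and upright, the dish is raised at (100,285), and the other crank at (440,45) is still folded. The arm partly covers the dish in the top view, which explains the poorer ray match. I'll hand the job in.

```bash
python3 -c "
from bench import manip
print(manip.sign_off())"
```

```text
the job is handed in; nothing more can be done
None
```

The job is handed in at about 8 s of the 38 s allowed: the green-dish stand's crank is latched upright, its wheel is wound to the stop with the deck and dish up 45 mm, the hand is clear, and the other stand's crank is still folded.

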